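# Clamp the octopus sled with the wing nut

### The arm

A 6-joint arm with a two-finger parallel gripper is mounted at the origin on the work surface. World frame = base frame: x ahead of the robot, y to its left, z up, the work surface at z = 0. Lengths are in mm, angles in rad, forces in N, time in s.
With the tool pointing down it reaches from about 300 to 775 mm from the base axis. Payload 14.6 kg.
Tool frame: the origin (TCP) lies between the finger pads; the fingertips stand manip.tip_reach ahead of it and the grasp point (between the pads) lies 5 mm behind it (manip.tip_reach is the distance from the TCP to the fingertips, in mm); z points along the fingers, y is the line along which they close (so a half turn about z gives the same grasp; the last joint's range is limited). The gripper opens to 94 mm and grips with 3 to 60 N. Pads are 16 mm wide; open, the fingers measure 119 mm over their backs; the gripper's body (75 mm by 177 mm) begins 78 mm behind the grasp point.
Start: joints at [1.24, 0.3, 1.521, -0, 1.321, -0.067], TCP at [143.411, 530.964, 219.446] pointing down, gripper open.
Joint ranges: [-3.03, 3.03], [-0.79, 2.21], [0.23, 2.52], [-1.04, 4.18], [0, 3.07], [-2.55, 2.55]. Speed limits (rad/s): [2.22, 2.22, 2.57, 3.14, 3.14, 3.14].

### API

Orientations are given as [roll, pitch, yaw] about the fixed x, y, z axes, in that order (R = Rz(yaw) Ry(pitch) Rx(roll)).
In Python, from cell import manip gives the robot as it stands. The module is installed in compiled form; this text tells all that it offers.
- The arm moves only by the shell command python3 -m creep 'ROWS' [FORCE]. ROWS is JSON, a list of rows, each a list of 3 entries, a list of its own where there are three numbers: the opening, from -1 (shut) to 1 (fully open), then the shift along the tool's x, y, z in cm, then the turn about the tool's z in units of 5 degrees (1.0 is 5 degrees). In form: [[grip, [tx, ty, tz], roll], ...]. A call has 1 to 12 rows; each row is the pose to reach, as a shift and turn from the pose commanded when the call began, along the tool's axes at that moment; what a row does not reach only later rows make up. A row lasts 1/10 s, in which the tool goes at most 50 mm and 8.59 degrees, less where a joint would pass 70% of its speed; a pose out of reach is approached as far as the arm can. A call with a gripper value outside its range is refused whole. The fingers move at their own pace and stop on an object; FORCE is the grip in N (left out, the last holds). Time passes only in rows, so rows that repeat a pose let the fingers close. It gives the time, the measured TCP pose, the force, the opening and the grip force at its end, in the units of the state.
- manip.read_state(): the state, without advancing time (a new reading comes with each control period).
- manip.camera(name): name is "side" or "top"; returns the picture (420x560x3 uint8, red, green, blue); there is no depth.
- manip.camera_params(name): a dict with "fovy" (degrees; the focal length in pixels is half the picture's height over the tangent of half this angle, whatever the lens; pixels are square), "cx", "cy" (the principal point, pixels), "k1" (the pictures are not rectified: a ray, as slopes to the right and down, at radius r is drawn at 1 + k1 r^2 times it, then the intrinsics apply), "origin" and "attitude" of the camera in the world. Camera axes: x right, y down, z forward; pixel columns grow to the right and rows downward; lengths in mm; the calibration is good to about 2 mm. A picture is of the moment at which its call begins. camera_params takes no time and is no camera call.
- manip.sign_off(): hands the job in; it is judged then, once.
The state is a dict: "clock": time; "joints": joint angles; "qd": joint speeds; "effort": joint torques, N m; "eef_pos": TCP position; "eef_rot": TCP orientation; "wrist_force": force on the tool from outside, world axes, zero at the start; "moment": the same for the moment, N m; "finger_gap": finger opening in mm; "finger_force": force on a finger pad.
Only numpy, scipy, OpenCV 4.12 (cv2) and the standard library are available. Lean on these libraries where they do the work, as an engineer would, in place of code of your own. Each camera call takes 0.05 s, during which the arm holds its last target. There are 200 camera calls.

### The job

On the clamp stand, push the brass sled that carries the half-finished octopus along its channel until it sits fully home against the end stop, then turn the wing nut clockwise, in short arcs between the two iron cheeks, until the clamp pad holds the sled firmly: well past first touch, but without overtightening. Be gentle with the sled, do not knock the cheeks, leave everything else on the bench where it is, and let go at the end.

Things in the scene. Friction and masses are not known exactly. Their poses are not given: they have to be found in the camera images.
- stand: Wooden clamp stand fixed to the bench, base board 190 x 124 x 20 mm. Origin on the bench straight below the clamp pad; x along the channel towards the end stop, z up. Board spans x -145..+45, y -37..+87 mm. Channel along y = 0: floor z = 20 mm, open at its -x end, side rails with inner faces at y = +-20.5, tops at z = 28 mm. The nut's stud is at x = 0, y = +55 mm.
- stop (a point): Middle of the end stop's face that looks down the channel (stand frame x = +20, y = 0, z = 27 mm); the stop is a light wood cross bar, its top 34 mm above the bench. Axes as the stand's.
- sled: Loose brass block 100 (x) x 36 (y) x 22 (z) mm, about 0.45 kg, lying in the channel; origin at the centre of its underside, x towards the stop. A wooden octopus on its -x part rises to 57 mm above the underside; the bare +x part goes under the pad. Push on its flat -x end face. Starts 25 to 50 mm short of the stop; fully home its origin is at stand frame x = -30, y = 0, z = 20 mm.
- yoke: Dark iron yoke fixed on the stand: two upright cheeks beside the wing nut. Origin on the stud axis, 20 mm above the bench; axes as the stand's. Cheeks: inner faces x = +-30, outer +-42 mm, y -15..+15 mm, tops 96 mm above the bench; below 56 mm above the bench they reach in to x = +-14 mm.
- strap: Steel clamp strap 24 (x) x 86 (y) x 8 mm, held level on the stud, reaching over the channel. Origin in its underside right above the stand's origin: 56.4 mm above the bench at nut angle 0, sinking 2 mm per radian of the nut. A cork-faced pad, 20 mm across, hangs on a set screw 7.6 to 12 mm below it, differently each time and not measured; it first touches the sled at a nut angle of 1.2 to 3.4 rad.
- nut (a joint): Angle of the brass wing nut, rad: grows clockwise from above (tightening), starts -0.6 to 0.6; at 0 the wings point to the cheeks (stand +-x). Stays where left. Dry drag 0.28 N m; after first touch each rad adds about 110 N of clamping and each N adds 2 mN m of turning moment (signed; compare readings taken alike, drag reverses as the tool settles). Firm is 40 to 120 N: stop at a rise of 0.12 N m.
- nut_centre (a point): Point on the nut's axis at mid height of its wings; x along the wings, z up; sinks with the strap. The two upright wings are 50 mm across together, 8 mm thick, from 11 mm below to 11 mm above this point. Hub (18 mm wide) ends 11 mm below it, strap top is 17 mm below it. Gripped across the flats, fingers can turn between the cheeks; open over 60 mm outside they fit only along stand y.
- weight: Hexagonal cast-iron weight, 56 mm across corners, 50 mm tall with its little knob; loose bystander, origin on the bench beneath it. Leave it alone.
- brush_rest: White porcelain brush rest with four small peaks, 70 x 24 x 33 mm; loose bystander, origin on the bench beneath it. Leave it alone.
- awl: Scribing awl with a bone handle, lying flat, 155 mm long, 14 mm thick; loose bystander, origin on the bench beneath it. Leave it alone.
- spatula: Flat bamboo burnishing spatula, lying, 195 mm long, 24 mm wide, 7 mm thick; loose bystander, origin on the bench beneath it. Leave it alone.
- water_cup: White porcelain cup, 64 mm across, 45 mm tall; loose bystander, origin on the bench beneath it. Leave it alone.
- gouge: Gouge with a light wood handle, lying flat, 175 mm long, 18 mm thick; loose bystander, origin on the bench beneath it. Leave it alone.
- mushroom: Finished wooden mushroom netsuke, 42 mm across, 34 mm tall; loose bystander, origin on the bench beneath it. Leave it alone.
Not all that is in view belongs to the job. What is meant by the sled is not red, and is the larger of those in its own colour.

How it is judged (in metres and radians):
On the way, in this order (a step that is already met when the one before it is completed fails the run):
1. the sled is pushed home against the stop, not yet clamped (x of sled in the frame of stand above -0.0335 m and z of sled in the frame of stand below 0.025 m and angle between the x axis of sled and the x axis of stand, either way round below 0.08 rad and contact force between strap and sled below 1 N), for 0.2 s.
2. the pad clamps the sled with at least 40 N (x of sled in the frame of stand above -0.0335 m and z of sled in the frame of stand below 0.025 m and angle between the x axis of sled and the x axis of stand, either way round below 0.08 rad and contact force between strap and sled above 40 N), for 0.2 s.
At the end, for the whole second after the job is handed in: The sled is home (its origin no more than 3.5 mm short of the fully home place, flat and straight in the channel), at rest, with the pad pressing on it with 40 to 120 N, and the nut no longer turning (all of step 2 and contact force between strap and sled below 120 N and velocity of joint nut between -0.05 and 0.05 rad/s and linear speed of sled below 0.01 m/s); the robot touches nothing.
It fails at once if the clamp is overtightened (over 120 N on the sled) (contact force between strap and sled above 120 N).
It fails at once if the robot presses on the sled with over 30 N (contact force between any of the arm, the fingers and sled above 30 N).
It fails at once if the robot knocks a cheek of the yoke with over 12 N (contact force between any of the arm, the fingers and yoke above 12 N).
It fails at once if a bystander is moved more than 20 mm (distance of any of weight, brush_rest, awl, spatula, water_cup, gouge, mushroom from where it was at the start of the episode above 0.02 m).
It also fails if it takes over 72 s, if anything falls off the work surface, if the arm or the gripper's body presses on something with over 40 N, if the wrist force passes 120 N, or if a joint passes its speed limit or range.

## Working session

There is one attempt and no reset: what is moved stays moved. The work goes in short steps, Python scripts to look and compute and a shell command to move; the robot and the scene stay as the last step left them, time stands still between calls to the robot, and variables do not carry over. Pictures are saved under pics/ and viewed, at most 10 in all, crops included, and the job is handed in when it is done.

```bash
mkdir -p pics
python3 - <<'E'
from cell import manip
import cv2
for n in("top","side"):
    cv2.imwrite(f"pics/{n}0.png",cv2.resize(manip.camera(n)[:,:,::-1],(800,600),interpolation=cv2.INTER_CUBIC)); print(n,manip.camera_params(n))
print(manip.read_state(),manip.tip_reach)
E
```

```text
top {'fovy': 45.817682081958054, 'cx': 285.5514647149261, 'cy': 210.72773825748612, 'k1': -0.06673043138927488, 'origin': array([ 424.94725727,  -11.29651347, 1232.98007992]), 'attitude': array([-3.03396973, -0.02254522, -1.59827687])}
side {'fovy': 49.029209907860775, 'cx': 276.7695793195208, 'cy': 214.34291063037415, 'k1': -0.14356578182838495, 'origin': array([494.02064979, 914.83069145, 839.68889616]), 'attitude': array([-2.24174168,  0.01866379, -3.11794776])}
{'clock': 0.1, 'joints': array([ 1.24039495e+00,  3.00409077e-01,  1.52152151e+00, -1.28196875e-05,
        1.32070811e+00, -6.65898571e-02]), 'qd': array([ 7.81102008e-04, -9.78146206e-06, -1.27306459e-03, -5.25397570e-05,
        4.60044377e-04,  2.10945964e-05]), 'effort': array([ 8.53173078e-04, -5.32644475e+01, -3.53285444e+01,  7.09688198e-02,
        2.32526445e-02, -5.02803039e-05]), 'eef_pos': array([143.3465561 , 530.7583473 , 218.94554639]), 'eef_rot': array([-3.14054810e+00, -5.72143293e-05,  2.87778428e+00]), 'wrist_force': array([ 0.10029808,  0.25874665, -0.11332782]), 'moment': array([-0.01407364, -0.01462503,  0.00126642]), 'finger_force': 0.0, 'finger_gap': 94.43251746785164} 14.0
```

View pics/top0.png

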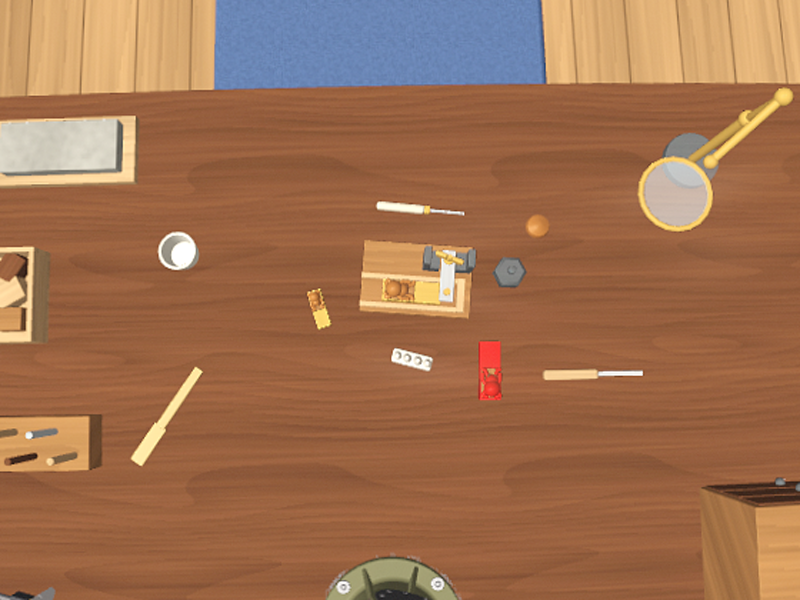

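View pics/side0.png

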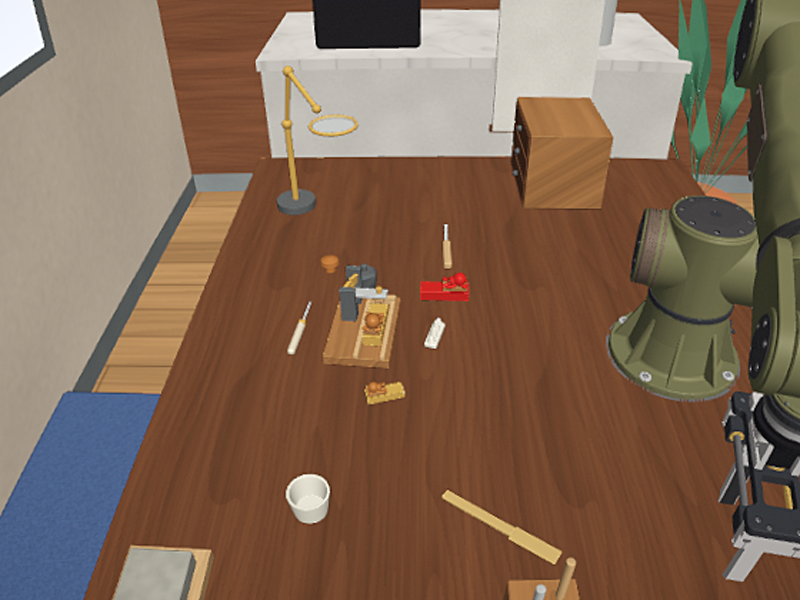

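In the top view there are three sleds: brass in the channel (411,291), small brass on the bench (319,309) and red (490,370). The brass one in the channel fits, since it is not red and is the larger of the brass pair. I'll confirm this in enlarged crops.

Run:
```python
from cell import manip
import cv2
def crop(n,x,y,w,h,f,out):
    cv2.imwrite(out,cv2.resize(manip.camera(n)[y:y+h,x:x+w,::-1],None,fx=f,fy=f,interpolation=cv2.INTER_CUBIC))
crop("top",212,158,140,84,5.7,"pics/topc.png")
crop("side",220,175,80,110,5.4,"pics/sidec.png")
```

```text
(no output)
```

View pics/topc.png

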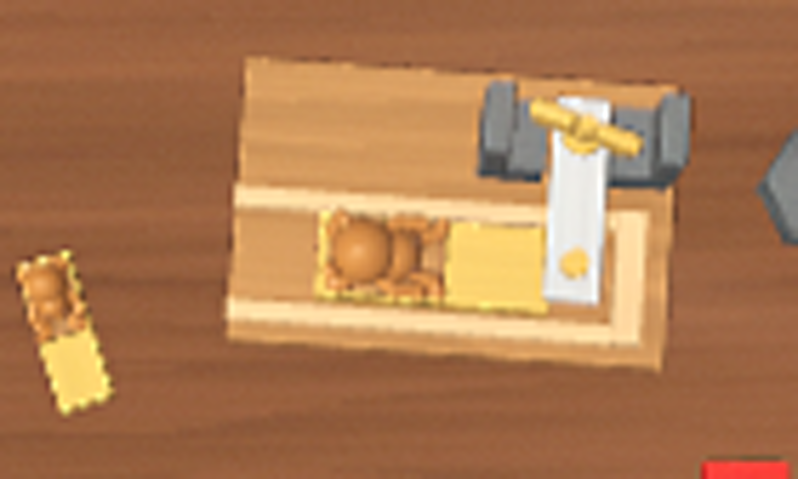

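View pics/sidec.png

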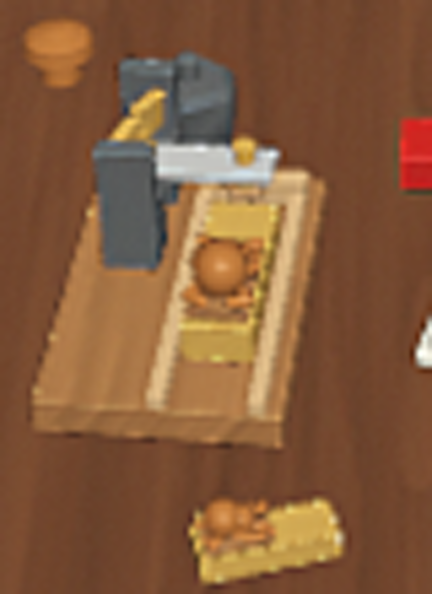

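The crops confirm it: the larger brass sled lies in the channel (topc 320–545 × 212–310), while the small brass one is on the open bench. The nut wings run from (532,103) to (640,148) in topc. Next I fit the stand pose.

```bash
cat > h.py <<'E'
import numpy as np
from cell import manip
from scipy.spatial.transform import Rotation as Ro
P={n:manip.camera_params(n) for n in("top","side")}
def proj(n,X):
    p=P[n];R=Ro.from_euler("xyz",p["attitude"]).as_matrix()
    c=(np.atleast_2d(X)-p["origin"])@R; s=c[:,:2]/c[:,2:]
    s=s*(1+p["k1"]*(s**2).sum(1,keepdims=True)); f=210/np.tan(np.radians(p["fovy"])/2)
    return s*f+[p["cx"],p["cy"]]
def stand(q,X):
    X=np.atleast_2d(np.asarray(X,float)); c,s=np.cos(q[2]),np.sin(q[2])
    return np.c_[q[0]+c*X[:,0]-s*X[:,1],q[1]+s*X[:,0]+c*X[:,1],X[:,2]]
OFF={"top":(212,158,5.7),"side":(220,175,5.4)}
def raw(n,uv):
    x,y,f=OFF[n];return (np.asarray(uv,float)+.5)/f-.5+[x,y]
def tocrop(n,r):
    x,y,f=OFF[n];return (r-[x,y]+.5)*f-.5
E
python3 - <<'E'
from h import *
from scipy.optimize import least_squares
T=[((-145,87,20),(246,58)),((-145,-37,20),(228,338)),((45,-37,20),(660,370))]
S=[((-145,87,20),(35,403)),((-145,-37,20),(283,418)),((45,-37,20),(325,178)),((-145,87,0),(33,430)),((-145,-37,0),(280,445))]
def res(q,which="ts"):
    r=[]
    for n,D in(("top",T),("side",S)):
        if n[0] in which:
            r.append((proj(n,stand(q,[d[0] for d in D]))-raw(n,[d[1] for d in D])).ravel())
    return np.concatenate(r)
for w in("t","s","ts"):
    s=least_squares(res,[450,-40,-1.6],args=(w,),x_scale=[100,100,1]);print(w,s.x,s.fun.round(1))
q=s.x; np.save("q.npy",q)
print("stop edge/cheek check",tocrop("top",proj("top",stand(q,[(20,20,34),(20,-20,34),(-42,70,96),(42,40,96),(-30,20.5,28)]))))
# sled x from -x end edge
f=lambda v:np.concatenate([proj("top",stand(q,[(v[0],18,42),(v[0],-18,42)])).ravel()-raw("top",[(320,212),(318,296)]).ravel(),
 proj("side",stand(q,[(v[0],18,20),(v[0],-18,20)])).ravel()-raw("side",[(180,357),(252,362)]).ravel()])
v=least_squares(f,[-100]);print("sled end x",v.x,v.fun.round(1))
# nut
w=np.array([[532,103],[640,148]])
def g(v):
    a=v[2];d=np.array([25*np.cos(a),-25*np.sin(a),0]);c=np.array([v[0],v[1],92-2*a])
    return (proj("top",stand(q,[c-d,c+d]))-raw("top",w)).ravel()
print("nut x,y,angle",least_squares(g,[0,55,.3],x_scale=[10,10,1]).x)
E
```

```text
t [ 564.49063034 -104.75787754   -1.66709216] [-0.  -0.3 -0.7  0.2  0.8  0.1]
s [ 566.59250848 -108.18639621   -1.65888489] [-0.9 -0.4 -0.  -0.1 -0.  -0.1  0.2  0.1  0.7  0.4]
ts [ 565.32253977 -106.03365549   -1.66513627] [ 0.4 -0.6 -0.2  0.   1.3 -0.3 -0.8  0.   0.1  0.5  0.5  0.4  0.3  0.5
  0.8  1. ]
stop edge/cheek check [[620.41385867 229.09315696]
 [614.87540967 321.87526915]
 [490.18506689  77.03752187]
 [691.13748658 163.99063455]
 [503.28798614 221.72721535]]
sled end x [-106.9198472] [ 0.7 -0.3 -0.  -0.2  0.5  0.6  0.5  0.6]
nut x,y,angle [-1.43252627 53.6249656   0.32927361]
```

```bash
cat >> h.py <<'E'
def plan(sx,sy,z,yaw):
    "shift in tool axes (cm) and roll units from the present pose to a stand-frame point"
    q=np.load("q.npy");s=manip.read_state();R=Ro.from_euler("xyz",s["eef_rot"]).as_matrix()
    t=stand(q,(sx,sy,z))[0];d=R.T@(t-s["eef_pos"])/10
    a=np.degrees((s["eef_rot"][2]-yaw+np.pi)%(2*np.pi)-np.pi)/5
    print("plan",t.round(1),"shift cm",d.round(3),"roll",round(a,2))
def where():
    q=np.load("q.npy");s=manip.read_state();d=s["eef_pos"][:2]-q[:2];c,n=np.cos(q[2]),np.sin(q[2])
    rot=lambda v:np.array([c*v[0]+n*v[1],-n*v[0]+c*v[1]])
    print("t",s["clock"],"stand xy",rot(d).round(1),"z",s["eef_pos"][2].round(1),"yaw-psi",(s["eef_rot"][2]-q[2]).round(3),"F",rot(s["wrist_force"]).round(2),s["wrist_force"][2].round(2),"M",s["moment"].round(3),"gap",round(s["finger_gap"],1),round(s["finger_force"],1),"q6",s["joints"][5].round(2))
E
python3 -c "
from h import *
where();plan(-130,0,180,np.load('q.npy')[2]+np.pi)"
```

```text
t 0.2 stand xy [-594.3 -480.1] z 219.1 yaw-psi 4.543 F [-0.05 -0.32] 0.6 M [0.035 0.004 0.02 ] gap 94.5 0.0 q6 -0.07
plan [577.6  23.4 180. ] shift cm [-55.148 -37.668   3.934] roll 16.06
```

```bash
r='[-1,[-55.15,-37.67,3.93],16.06]'; python3 -m creep '[[-1,[-55.15,-37.67,3.93],16.06],[-1,[-55.15,-37.67,3.93],16.06],[-1,[-55.15,-37.67,3.93],16.06],[-1,[-55.15,-37.67,3.93],16.06],[-1,[-55.15,-37.67,3.93],16.06],[-1,[-55.15,-37.67,3.93],16.06],[-1,[-55.15,-37.67,3.93],16.06],[-1,[-55.15,-37.67,3.93],16.06],[-1,[-55.15,-37.67,3.93],16.06],[-1,[-55.15,-37.67,3.93],16.06],[-1,[-55.15,-37.67,3.93],16.06],[-1,[-55.15,-37.67,3.93],16.06]]' 40; python3 -c "
from h import *
where();plan(-130,0,110,np.load('q.npy')[2]+np.pi)"
```

```text
clock: 1.4
eef_pos: [533.8, 74.0, 184.0]
eef_rot: [3.142, -0.0, 1.476]
wrist_force: [0.2, 1.0, 0.8]
finger_gap: 2.0
finger_force: 0.0
t 1.4 stand xy [-176.2  -48.3] z 184.0 yaw-psi 3.141 F [-0.97  0.11] 0.8 M [-0.035  0.07  -0.007] gap 2.0 0.0 q6 0.16
plan [577.6  23.4 110. ] shift cm [-4.62   4.834  7.404] roll -0.01
```

```bash
python3 -m creep '[[-1,[-4.6,4.8,3],0],[-1,[-4.6,4.8,7],0],[-1,[-4.6,4.8,7],0],[-1,[-4.6,4.8,7],0],[-1,[-4.6,4.8,7],0],[-1,[-4.6,4.8,7],0]]'; python3 -c "
from h import *
where();plan(-130,0,44,np.load('q.npy')[2]+np.pi)
import cv2
cv2.imwrite('pics/s1.png',cv2.resize(manip.camera('side')[175:285,200:320,::-1],None,fx=5,fy=5,interpolation=cv2.INTER_CUBIC))"
```

```text
clock: 2.0
eef_pos: [576.7, 26.5, 116.4]
eef_rot: [3.139, -0.0, 1.478]
wrist_force: [0.8, 0.2, 0.7]
finger_gap: 0.5
finger_force: 0.0
t 2.0 stand xy [-133.    -1.2] z 116.4 yaw-psi 3.143 F [-0.25  0.77] 0.75 M [-0.093  0.037 -0.011] gap 0.5 0.0 q6 0.08
plan [577.6  23.4  44. ] shift cm [-0.3    0.095  7.236] roll 0.01
```

View pics/s1.png

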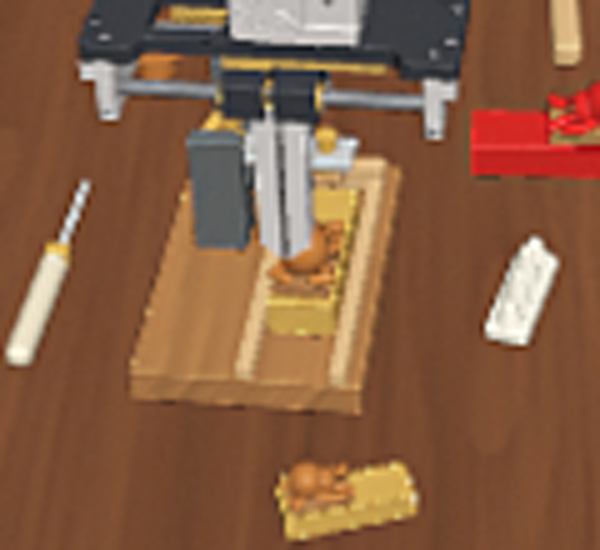

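```bash
python3 -m creep '[[-1,[0,0.1,4],0],[-1,[0,0.1,5.5],0],[-1,[0,0.1,6.6],0],[-1,[0,0.1,6.6],0],[-1,[0,0.1,6.6],0],[-1,[0,0.1,6.6],0]]'; python3 -c "
from h import *
where();print(manip.read_state()['qd'].round(3))
plan(-130,0,44,np.load('q.npy')[2]+np.pi)
import cv2
X=stand(np.load('q.npy'),[(-132,0,102)])
print((proj('side',X)-[200,175]+.5)*5)"
```

```text
clock: 2.65
eef_pos: [577.9, 25.5, 49.4]
eef_rot: [3.14, -0.0, 1.476]
wrist_force: [0.2, -0.3, -0.8]
finger_gap: 0.6
finger_force: 0.0
t 2.65 stand xy [-1.321e+02  1.000e-01] z 49.4 yaw-psi 3.141 F [0.25 0.19] -0.82 M [-0.095  0.038  0.007] gap 0.6 0.0 q6 0.08
[-0.002  0.002  0.003 -0.001 -0.003 -0.001]
plan [577.6  23.4  44. ] shift cm [-0.208 -0.011  0.541] roll -0.0
[[289.08022075 247.99577448]]
```

```bash
python3 -m creep '[[-1,[0,0,0.3],0],[-1,[0,0,0.55],0],[-1,[-0.4,0,0.55],0],[-1,[-0.8,0,0.55],0],[-1,[-1.1,0,0.55],0],[-1,[-1.3,0,0.55],0],[-1,[-1.5,0,0.55],0],[-1,[-1.7,0,0.55],0],[-1,[-1.9,0,0.55],0],[-1,[-2.1,0,0.55],0],[-1,[-2.3,0,0.55],0],[-1,[-2.5,0,0.55],0]]'; python3 -c "
from h import *
where()"
```

```text
clock: 3.85
eef_pos: [575.0, 0.5, 42.8]
eef_rot: [3.141, -0.0, 1.476]
wrist_force: [1.1, 3.8, 1.3]
finger_gap: -0.1
finger_force: 1.8
t 3.85 stand xy [-106.9   -0.4] z 42.8 yaw-psi 3.142 F [-3.89  0.7 ] 1.28 M [ 0.581 -0.02   0.014] gap -0.1 1.8 q6 0.03
```

```bash
python3 -m creep '[[-1,[-0.2,0,0],0],[-1,[-0.4,0,0],0],[-1,[-0.6,0,0],0],[-1,[-0.8,0,0],0],[-1,[-1.0,0,0],0],[-1,[-1.15,0,0],0],[-1,[-1.25,0,0],0],[-1,[-1.3,0,0],0],[-1,[-1.35,0,0],0],[-1,[-1.4,0,0],0]]'; python3 -c "
from h import *
where()"
```

```text
clock: 4.85
eef_pos: [573.6, -13.3, 42.7]
eef_rot: [3.141, -0.0, 1.476]
wrist_force: [0.9, 4.9, 3.1]
finger_gap: 0.5
finger_force: 2.3
t 4.85 stand xy [-93.1  -0.5] z 42.7 yaw-psi 3.142 F [-4.96  0.42] 3.05 M [ 0.779  0.005 -0.076] gap 0.5 2.3 q6 0.01
```

```bash
for i in 1; do python3 -m creep '[[-1,[-0.05,0,0],0],[-1,[-0.1,0,0],0],[-1,[-0.15,0,0],0],[-1,[-0.2,0,0],0],[-1,[-0.2,0,0],0]]'; done; python3 -c "
from h import *
where()"; python3 -m creep '[[-1,[-0.05,0,0],0],[-1,[-0.1,0,0],0],[-1,[-0.1,0,0],0]]'; python3 -c "
from h import *
where()"
```

```text
clock: 5.35
eef_pos: [573.4, -15.5, 42.7]
eef_rot: [3.141, 0.0, 1.476]
wrist_force: [1.0, 4.9, 3.5]
finger_gap: 0.4
finger_force: 2.2
t 5.35 stand xy [-90.9  -0.5] z 42.7 yaw-psi 3.141 F [-4.93  0.53] 3.53 M [ 0.729 -0.008 -0.003] gap 0.4 2.2 q6 0.0
clock: 5.65
eef_pos: [573.3, -16.4, 42.7]
eef_rot: [3.142, 0.0, 1.476]
wrist_force: [0.9, 5.2, 3.7]
finger_gap: 0.3
finger_force: 2.3
t 5.65 stand xy [-90.   -0.5] z 42.7 yaw-psi 3.141 F [-5.24  0.38] 3.68 M [ 0.784 -0.029 -0.039] gap 0.3 2.3 q6 0.0
```

Still sliding. I'll keep going in 1 mm steps and watch the force.

```bash
python3 -m creep '[[-1,[-0.05,0,0],0],[-1,[-0.1,0,0],0],[-1,[-0.1,0,0],0]]'; python3 -c "
from h import *
where()"; python3 -m creep '[[-1,[-0.05,0,0],0],[-1,[-0.1,0,0],0],[-1,[-0.1,0,0],0]]'|tail -3; python3 -c "
from h import *
where()"
```

```text
clock: 5.95
eef_pos: [573.3, -16.5, 42.8]
eef_rot: [3.141, -0.001, 1.476]
wrist_force: [2.1, 11.7, 3.6]
finger_gap: 0.2
finger_force: 5.6
t 5.95 stand xy [-89.9  -0.5] z 42.8 yaw-psi 3.142 F [-11.88   1.03] 3.64 M [ 2.047 -0.192  0.029] gap 0.2 5.6 q6 0.0
wrist_force: [1.8, 17.5, 3.4]
finger_gap: 0.3
finger_force: 9.0
t 6.25 stand xy [-89.7  -0.5] z 42.8 yaw-psi 3.142 F [-17.61   0.18] 3.41 M [ 3.35  -0.326  0.054] gap 0.3 9.0 q6 -0.0
```

The force stalled at about 17 N at the end of travel, so the sled is home. Its contact position puts the stand origin about 1.7 mm towards -x, which agrees with the nut fix. I'll back off and move above the nut.

```bash
python3 -m creep '[[-1,[0.2,0,0],0],[-1,[0.8,0,0],0],[-1,[2,0,0],0],[-1,[2.5,0,-3],0],[-1,[2.5,0,-8],0],[-1,[2.5,0,-11.5],0],[-0.15,[2.5,0,-11.5],0],[-0.15,[2.5,0,-11.5],0]]'; python3 -c "
from h import *
q=np.load('q.npy');q[:2]=stand(q,(-1.7,-0.7,0))[0,:2];np.save('q.npy',q)
where();plan(0,55,150,q[2]+np.pi-.33)
import cv2
cv2.imwrite('pics/s2.png',cv2.resize(manip.camera('side')[175:285,200:320,::-1],None,fx=5,fy=5,interpolation=cv2.INTER_CUBIC))"
```

```text
clock: 7.05
eef_pos: [575.4, 6.9, 157.8]
eef_rot: [3.141, 0.0, 1.476]
wrist_force: [-0.5, 0.3, -0.7]
finger_gap: 12.9
finger_force: 0.0
t 7.05 stand xy [-1.117e+02  1.000e-01] z 157.8 yaw-psi 3.142 F [-0.29 -0.56] -0.71 M [-0.082  0.058 -0.008] gap 12.9 0.0 q6 0.04
plan [ 619.5 -109.5  150. ] shift cm [-11.165   5.485   0.785] roll 3.78
```

View pics/s2.png

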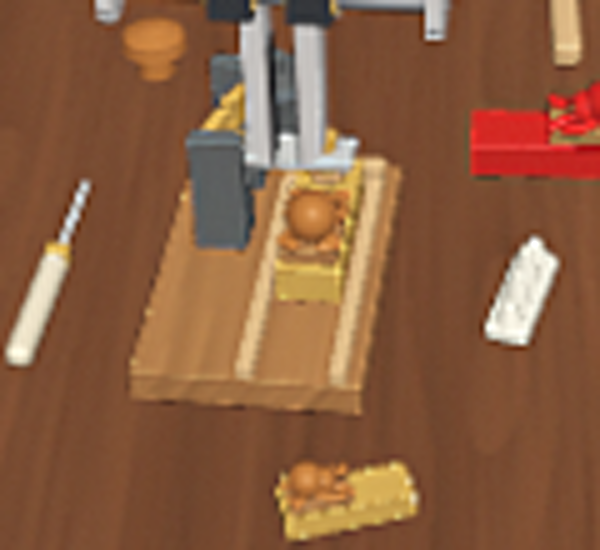

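The sled end has moved up the channel to about (308,295), home and straight. Now above the nut.

```bash
python3 -m creep '[[-0.15,[-5,2.5,0],1.8],[-0.15,[-9,4.5,0],3],[-0.15,[-11.1,5.5,0],3.78],[-0.15,[-11.1,5.5,0],3.78],[-0.15,[-11.1,5.5,0],3.78],[-0.15,[-11.1,5.5,0],3.78],[-0.15,[-11.1,5.5,0],3.78]]'; python3 -c "
from h import *
q=np.load('q.npy')
where();plan(0,55,85,q[2]+np.pi-.33)
import cv2
cv2.imwrite('pics/s3.png',cv2.resize(manip.camera('side')[165:245,210:310,::-1],None,fx=6,fy=6,interpolation=cv2.INTER_CUBIC))"
```

```text
clock: 7.8
eef_pos: [619.5, -108.0, 157.5]
eef_rot: [-3.141, 0.0, 1.148]
wrist_force: [0.1, 0.0, 1.2]
finger_gap: 39.7
finger_force: 0.0
t 7.8 stand xy [-1.5 54.9] z 157.5 yaw-psi 2.814 F [-0.02  0.14] 1.22 M [-0.058  0.095 -0.031] gap 39.7 0.0 q6 0.19
plan [ 619.5 -109.5   85. ] shift cm [-0.134  0.064  7.252] roll 0.02
```

View pics/s3.png

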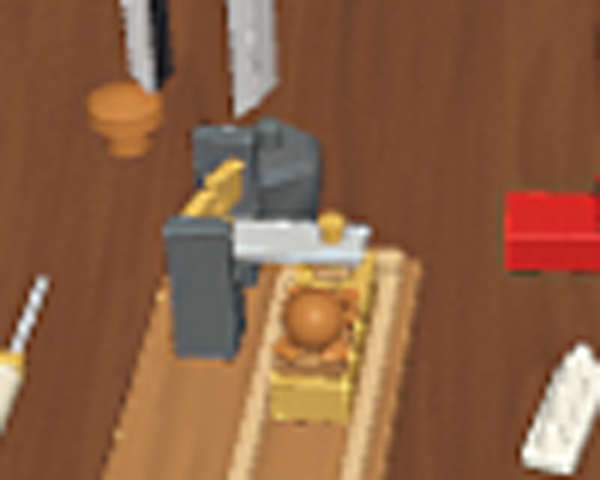

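```bash
python3 -m creep '[[-0.15,[-0.1,0.05,2],0],[-0.15,[-0.1,0.05,4],0],[-0.15,[-0.1,0.05,5.5],0],[-0.15,[-0.1,0.05,6.5],0],[-0.15,[-0.1,0.05,7.0],0],[-0.15,[-0.1,0.05,7.0],0],[-0.15,[-0.1,0.05,7.0],0]]'; python3 -c "
from h import *
q=np.load('q.npy')
where();plan(0,55,84,q[2]+np.pi-.33)
import cv2
cv2.imwrite('pics/s4.png',cv2.resize(manip.camera('side')[165:245,210:310,::-1],None,fx=6,fy=6,interpolation=cv2.INTER_CUBIC))"
```

```text
clock: 8.55
eef_pos: [620.1, -110.3, 88.4]
eef_rot: [3.141, -0.0, 1.146]
wrist_force: [1.0, -0.7, -0.8]
finger_gap: 40.3
finger_force: 0.0
t 8.55 stand xy [ 0.8 55.7] z 88.4 yaw-psi 2.812 F [0.57 1.09] -0.79 M [-0.078  0.11   0.008] gap 40.3 0.0 q6 0.19
plan [ 619.5 -109.5   84. ] shift cm [ 0.057 -0.09   0.441] roll 0.0
```

View pics/s4.png

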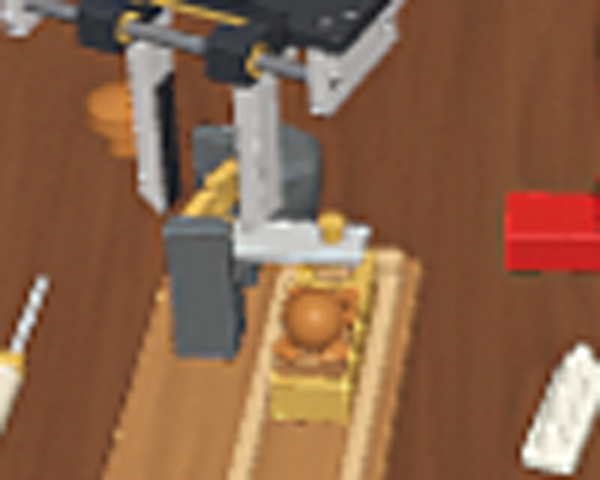

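The fingers straddle the wings, at (155,205) and (258,228) in the crop. I'll close lightly first to see how well it is centred.

```bash
python3 -m creep '[[-0.15,[0.05,-0.05,0.35],0],[-0.15,[0.05,-0.05,0.35],0],[-0.6,[0.05,-0.05,0.35],0],[-1,[0.05,-0.05,0.35],0],[-1,[0.05,-0.05,0.35],0],[-1,[0.05,-0.05,0.35],0],[-1,[0.05,-0.05,0.35],0]]' 10; python3 -c "
from h import *
where()";python3 -m creep '[[-1,[0,0,0],0],[-1,[0,0,0],0],[-1,[0,0,0],0],[-1,[0,0,0],0]]' 60; python3 -c "
from h import *
where()"
```

```text
clock: 9.3
eef_pos: [619.7, -109.7, 84.3]
eef_rot: [3.141, 0.0, 1.147]
wrist_force: [1.9, 0.1, -0.5]
finger_gap: 8.2
finger_force: 10.0
t 9.3 stand xy [ 0.3 55.2] z 84.3 yaw-psi 2.812 F [-0.33  1.92] -0.5 M [-0.197 -0.304  0.143] gap 8.2 10.0 q6 0.19
clock: 9.7
eef_pos: [619.7, -109.7, 84.3]
eef_rot: [3.141, -0.0, 1.146]
wrist_force: [4.8, -1.8, -2.0]
finger_gap: 7.5
finger_force: 60.0
t 9.7 stand xy [ 0.3 55.2] z 84.3 yaw-psi 2.812 F [1.29 4.97] -2.04 M [-0.505 -0.752  0.109] gap 7.5 60.0 q6 0.19
```

```bash
python3 -m creep '[[-1,[0,0,0.02],1],[-1,[0,0,0.035],2],[-1,[0,0,0.05],3],[-1,[0,0,0.07],4],[-1,[0,0,0.09],5],[-1,[0,0,0.105],6],[-1,[0,0,0.12],7],[-1,[0,0,0.14],8],[-1,[0,0,0.14],8],[-1,[0,0,0.14],8]]'; python3 -c "
from h import *
where()"; python3 -m creep '[[-1,[0,0,0.01],0.5],[-1,[0,0,0.02],1],[-1,[0,0,0.02],1],[-1,[0,0,0.02],1]]'|head -1; python3 -c "
from h import *
where()"
```

```text
clock: 10.7
eef_pos: [620.1, -110.2, 82.9]
eef_rot: [3.14, -0.001, 0.448]
wrist_force: [7.8, -4.9, -3.6]
finger_gap: 7.4
finger_force: 60.0
t 10.7 stand xy [ 0.6 55.6] z 82.9 yaw-psi 2.113 F [4.11 8.25] -3.61 M [-0.92  -1.353  0.035] gap 7.4 60.0 q6 0.89
clock: 11.1
t 11.1 stand xy [ 0.7 55.7] z 82.7 yaw-psi 2.026 F [3.81 8.73] -3.79 M [-1.033 -1.391  0.181] gap 7.6 60.0 q6 0.98
```

```bash
R(){ python3 -c "
from h import *
where()"; }; python3 -m creep '[[-1,[0.05,0.06,0.01],0.6],[-1,[0.05,0.06,0.02],1.2],[-1,[0.05,0.06,0.03],1.8]]'|head -1; R
python3 -m creep '[[-1,[0,0,0.01],0.6],[-1,[0,0,0.02],1.2],[-1,[0,0,0.03],1.8]]'|head -1; R
python3 -m creep '[[-1,[0,0,0.01],0.6],[-1,[0,0,0.02],1.2],[-1,[0,0,0.03],1.8]]'|head -1; R
```

```text
clock: 11.4
t 11.4 stand xy [ 0.9 55.9] z 82.4 yaw-psi 1.867 F [3.1  3.41] -2.34 M [-0.78  -0.546  0.318] gap 7.3 60.0 q6 1.14
clock: 11.7
t 11.7 stand xy [ 1.  55.9] z 82.1 yaw-psi 1.71 F [4.94 3.92] -1.72 M [-0.952 -0.58   0.248] gap 7.3 60.0 q6 1.29
clock: 12.0
t 12.0 stand xy [ 1.2 55.9] z 81.8 yaw-psi 1.553 F [5.23 3.98] -1.82 M [-1.166 -0.566  0.315] gap 7.0 60.0 q6 1.45
```

```bash
cat > r.py <<'E'
from h import *
s=manip.read_state();q=np.load('q.npy')
print(round(s["clock"],2),"theta",round(.33+2.812-(s["eef_rot"][2]-q[2]),3),"Mz",s["moment"][2].round(3),"F",s["wrist_force"].round(1),"q6",s["joints"][5].round(2),"z",s["eef_pos"][2].round(1),"gap",round(s["finger_gap"],1))
E
python3 -m creep '[[-1,[0.04,0.06,0.015],0.8]]'>/dev/null; python3 r.py
python3 -m creep '[[-1,[0,0,0.015],0.8]]'>/dev/null; python3 r.py
python3 -m creep '[[-1,[0,0,0.015],0.8]]'>/dev/null; python3 r.py
python3 -m creep '[[-1,[0,0,0.015],0.8]]'>/dev/null; python3 r.py
python3 -m creep '[[-1,[0,0,0.015],0.8]]'>/dev/null; python3 r.py
python3 -m creep '[[-1,[0,0,0.015],0.8]]'>/dev/null; python3 r.py
```

```text
12.1 theta 1.659 Mz 0.266 F [ 0.2 -0.1  1.2] q6 1.52 z 81.6 gap 7.2
12.2 theta 1.729 Mz 0.313 F [ 0.2 -2.9  0.9] q6 1.59 z 81.5 gap 7.6
12.3 theta 1.799 Mz 0.342 F [ 0.1 -3.2  0.9] q6 1.66 z 81.4 gap 7.5
12.4 theta 1.869 Mz 0.329 F [ 0.7 -3.5  1.9] q6 1.73 z 81.3 gap 7.4
12.5 theta 1.939 Mz 0.334 F [-0.5 -5.3  2.5] q6 1.8 z 81.1 gap 7.3
12.6 theta 2.009 Mz 0.393 F [-0.8 -4.1  2.4] q6 1.87 z 81.0 gap 7.2
```

```bash
python3 -m creep '[[-1,[0,0,0.01],0.5]]'>/dev/null; python3 r.py
python3 -m creep '[[-1,[0,0,0.01],0.5]]'>/dev/null; python3 r.py
python3 -m creep '[[-1,[0,0,0.01],0.5]]'>/dev/null; python3 r.py
```

```text
12.7 theta 2.052 Mz 0.382 F [-1.  -5.1  1.4] q6 1.91 z 80.9 gap 7.6
12.8 theta 2.095 Mz 0.431 F [-1.5 -3.4  3.8] q6 1.95 z 80.9 gap 7.4
12.9 theta 2.138 Mz 0.4 F [-2.5 -5.1  3.4] q6 2.0 z 80.8 gap 7.5
```

```bash
python3 -m creep '[[-1,[0,0,0.01],0.5]]'>/dev/null; python3 r.py | tee l.txt
python3 - <<'E'
import numpy as np
from scipy.optimize import curve_fit
l=open('l.txt').read().split()
x=[1.275,1.432,1.589,1.659,1.729,1.799,1.869,1.939,2.009,2.052,2.095,2.138,float(l[2])]
y=[.318,.248,.315,.266,.313,.342,.329,.334,.393,.382,.431,.400,float(l[4])]
p,c=curve_fit(lambda x,b,t:b+.22*np.maximum(x-t,0),x,y,[.28,1.7]);print(p,np.sqrt(np.diag(c)),"N",110*(x[-1]-p[1]))
E
```

```text
13.0 theta 2.182 Mz 0.441 F [-2.5 -5.   2.9] q6 2.04 z 80.7 gap 7.4
[0.283      1.57033058] [0.01889942 0.09339015] N 67.28363657068385
```

The fit gives about 67 N ± 10 N of clamping, so I stop turning here. I'll settle, open a little, and lift clear.

```bash
python3 -m creep '[[-1,[0,0,0],0],[-1,[0,0,0],0],[-0.75,[0,0,0],0],[-0.62,[0,0,0],0],[-0.62,[0,0,0],0],[-0.62,[0,0,0],0],[-0.62,[0,0,0],0]]' ; python3 r.py; python3 -m creep '[[-0.62,[0,0,-1],0],[-0.62,[0,0,-2.5],0],[-0.62,[0,0,-5],0],[-0.62,[0,0,-9],0],[-0.62,[0,0,-12],0],[-0.62,[-0,0,-16],0],[-0.62,[0,0,-16],0],[-0.62,[0,0,-16],0],[-0.62,[0,0,-16],0]]'
python3 - <<'E'
from h import *
import cv2
a=cv2.resize(manip.camera('top')[158:242,212:352,::-1],(790,474),interpolation=cv2.INTER_CUBIC)
b=cv2.resize(manip.camera('side')[165:245,210:310,::-1],(590,472),interpolation=cv2.INTER_CUBIC)
cv2.imwrite('pics/e.png',b);cv2.imwrite('pics/et.png',a)
E
```

```text
clock: 13.7
eef_pos: [620.6, -110.4, 80.4]
eef_rot: [-3.141, 0.0, -0.703]
wrist_force: [1.3, 0.8, 1.9]
finger_gap: 17.6
finger_force: 1.1
13.7 theta 2.18 Mz -0.03 F [1.3 0.8 1.9] q6 2.04 z 80.4 gap 17.6
clock: 14.6
eef_pos: [620.1, -110.6, 239.7]
eef_rot: [3.141, 0.001, -0.704]
wrist_force: [-0.1, 0.6, 0.5]
finger_gap: 17.5
finger_force: 0.0
```

View pics/e.png

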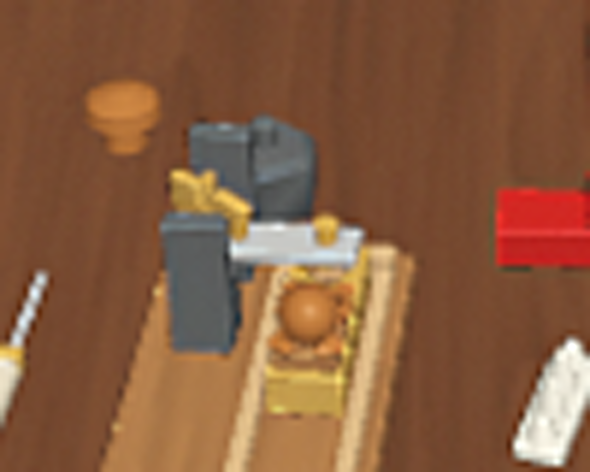

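The wings (172,180)–(245,215) are turned, the sled is home, its end face at (305,395), and the gripper is clear. Handing in.

```bash
python3 -c "
from cell import manip
print(manip.sign_off())"
```

```text
the job is handed in; nothing more can be done
None
```

I pushed the sled home against the stop and tightened the nut to about 67 N (±10 N, estimated from the turning moment), then let go, lifted the gripper clear and handed the job in at about 15 s; the sign-off gave no verdict.

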